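Change the dotting rod in a pot painter's stand

TASK

Change the dotting rod in the stand: pull the blue rod up out of the two brass guides and stand it in the white jar, then take the yellow rod from the rack and thread it down through the upper guide and on through the lower one. Finish while still holding the yellow rod in the gripper, at rest, with its point sticking out clearly below the lower guide but clear of the clay tile beneath. Leave the red rod in the rack and do not knock over or shove the jar or the pots.

Things in the scene. Friction and masses are not known exactly. Their poses are not given: they have to be found in the camera images.
- stand: the dotting stand, fixed: grey base plate (x -55 to +115, y -65 to +65 mm), a round clay tile on it, a steel column 24 mm thick and 130 mm tall, and two blue arms, one above the other, each ending in a brass guide bushing. Both bushings share one upright axis. Origin on the table on that axis, z up; the column stands 90 mm off the axis towards the stand's +x.
- upper_mouth (a point): centre of the top mouth of the upper bushing, on the guide axis, 126 mm above the table; z up. Each bushing is 18 mm tall with a 15 mm bore, its upper half widening like a funnel to 27 mm (35 mm outside). The upper one spans 108 to 126 mm above the table.
- lower_exit (a point): centre of the bottom opening of the lower bushing (58 to 76 mm above the table, same shape as the upper), on the guide axis, 58 mm above the table; z up.
- tile_top (a point): centre of the upper face of the clay tile (84 mm across), on the guide axis, 30 mm above the table, so 28 mm below the lower bushing's bottom; z up.
- jar: the tool jar: a narrow white pottery tumbler with a red and a yellow band, 58 mm across and 90 mm tall, open at the top (50 mm inside at the rim, 46 mm at the floor), inner floor 6 mm up, 0.5 kg, standing loose on the table. Origin under its centre, z up. A rod let go in it leans against the rim and stays.
- jar_rim (a point): centre of the jar's mouth, 90 mm above the table.
- rack: the rod rack, a fixed wooden block 60 x 150 x 50 mm with two upright square sockets 13 mm wide and 40 mm deep at y = -36 and +36 mm of its own frame (sockets 72 mm apart along its long side). Origin under its centre. It holds the yellow and the red rod, in either order.
- rod_blue: a round straight rod 12 mm in diameter and 180 mm long, 60 g: steel tip tapering over the lowest 16 mm to a 6 mm ball point, bare wood above it, the top 68 mm blue. Origin at the very end of the tip, its z axis runs along the rod towards the coloured end. At the start it stands through both bushings of the stand with its point on the tile; its top 84 mm then stick out above the upper bushing.
- rod_yellow: a round straight rod 12 mm in diameter and 180 mm long, 60 g: steel tip tapering over the lowest 16 mm to a 6 mm ball point, bare wood above it, the top 68 mm yellow. Origin at the very end of the tip, its z axis runs along the rod towards the coloured end. At the start it stands in one socket of the rack, point 10 mm above the table.
- rod_red: a round straight rod 12 mm in diameter and 180 mm long, 60 g: steel tip tapering over the lowest 16 mm to a 6 mm ball point, bare wood above it, the top 68 mm red. Origin at the very end of the tip, its z axis runs along the rod towards the coloured end. Bystander: it stands in the other socket of the rack and is to stay there.
- pot_a: a round clay pot, 130 mm wide, 105 mm tall, red with painted dots; a bystander to be left alone. Origin under its centre.
- pot_b: a round clay pot, 130 mm wide, 105 mm tall, brown terracotta with painted dots; a bystander to be left alone. Origin under its centre.
- pot_c: a round clay pot, 130 mm wide, 105 mm tall, red with painted dots; a bystander to be left alone. Origin under its centre.

How it is judged (in metres and radians):
On the way, in this order (a step that is already met when the one before it is completed fails the run):
1. the blue rod stands in the jar, let go (z of rod_blue in the frame of jar between -0.005 and 0.03 m and distance between rod_blue and jar below 0.04 m and angle between rod_blue's own z axis and vertical below 0.5 rad and contact force between the fingers and rod_blue below 0.05 N), for 0.3 s.
2. the yellow rod's point has gone down into the upper guide (z of rod_yellow in the frame of upper_mouth below -0.012 m and horizontal distance between rod_yellow and upper_mouth below 0.009 m), for 0.05 s.
At the end, for the whole second after the job is handed in: Fingers hold the yellow rod (over 1 N), still, point 3 mm or more below the lower bushing, 2 mm or more above the tile, within 9 mm of the axis, upright to 0.1 rad. Blue rod let go in the jar, point under 30 mm up, lean under 0.5 rad. Jar upright; red rod moved under 20 mm (all of step 1 and z of rod_yellow in the frame of lower_exit below -0.003 m and z of rod_yellow in the frame of tile_top above 0.002 m and horizontal distance between rod_yellow and lower_exit below 0.009 m and angle between the z axis of rod_yellow and the z axis of stand, either way round below 0.1 rad and contact force between the fingers and rod_yellow above 1 N and linear speed of rod_yellow below 0.03 m/s and angle between each of jar, rod_red's own z axis and vertical below 0.15 rad and distance of rod_red from where it was at the start of the episode below 0.02 m); the arm keeps its last pose, push and grip.
It fails at once if a pot is shoved more than 30 mm or tipped (distance of any of pot_a, pot_b, pot_c from where it was at the start of the episode above 0.03 m or angle between any of pot_a, pot_b, pot_c's own z axis and vertical above 0.4 rad).
It fails at once if the jar is shoved more than 40 mm or tipped over (distance of jar from where it was at the start of the episode above 0.04 m or angle between jar's own z axis and vertical above 0.5 rad).
It fails at once if the red rod is pulled from the rack (distance of rod_red from where it was at the start of the episode above 0.03 m).
It also fails if it takes over 72 s, if anything falls off the work surface, if the arm or the gripper's body presses on something with over 40 N, if the wrist force passes 120 N, or if a joint passes its speed limit or range.

ROBOT

A 6-joint arm with a two-finger parallel gripper is mounted at the origin on the work surface. World frame = base frame: x ahead of the robot, y to its left, z up, the work surface at z = 0. Lengths are in mm, angles in rad, forces in N, time in s.
With the tool pointing down it reaches from about 400 to 925 mm from the base axis. Payload 12.5 kg.
Tool frame: the origin (TCP) lies on the centre line of the jaws, within the pads' length; the fingertips stand 19 mm ahead of it and the grasp point (between the pads) is the TCP; z points along the fingers, y is the line along which they close (so a half turn about z gives the same grasp; the last joint's range is limited). The gripper opens to 95 mm and grips with 3 to 60 N. Pads are 20 mm wide; open, the fingers measure 119 mm over their backs; the gripper's body (75 mm by 180 mm) begins 59 mm behind the grasp point.
Start: joints at [1.033, 0.491, 1.559, -0, 1.092, -0.106], TCP at [261.552, 567.658, 233.661] pointing down, gripper open.
Joint ranges: [-3.1, 3.1], [-0.84, 2.19], [0.05, 2.79], [-1.13, 4.28], [0.06, 2.93], [-2.69, 2.69]. Speed limits (rad/s): [2.22, 2.22, 2.79, 3.14, 3.14, 3.14].

INTERFACE

Orientations are given as [roll, pitch, yaw] about the fixed x, y, z axes, in that order (R = Rz(yaw) Ry(pitch) Rx(roll)).
In Python, from cell import state, read_camera, job_done gives the robot as it stands.
- The arm moves only by the tool arm_command, never from a script. Its argument "deltas" is a list of rows, each an object of numbers: "dx", "dy", "dz": the shift along the world's x, y, z in m; "yaw": the turn about the world's z in degrees. In form: [{"dx": .., "dy": .., "dz": .., "yaw": ..}, ...]. A call has 1 to 20 rows; each row shifts and turns the commanded pose from where the row before left it; what a row does not reach is not made up. A row lasts 1/10 s, in which the tool goes at most 50 mm and 8.59 degrees, less where a joint would pass 70% of its speed; a pose out of reach is approached as far as the arm can. A call with a gripper value outside its range is refused whole. "gripper" is the finger opening in m, from 0 to 0.0951, set as the call begins (left out, the last holds). The fingers move at their own pace and stop on an object; the grip force is fixed at half the most. Time passes only in rows, so rows that do not move let the fingers close. It gives the time, the measured TCP pose, the force, the opening and the grip force at its end, in the units of the state.
- state(): the state, without advancing time (a new reading comes with each control period).
- read_camera(name): name is "side" or "top"; returns a dict with "color" (400x640x3 uint8, red, green, blue), "range_z" (400x640 float32, mm along the optical axis (not along the pixel's ray), 0 where there is no reading), "fx", "fy", "cx", "cy" (pixels), "k1" (the pictures are not rectified: a ray, as slopes to the right and down, at radius r is drawn at 1 + k1 r^2 times it, then the intrinsics apply), "extrinsics" (4x4, takes a point from camera to world coordinates). Camera axes: x right, y up, looking along -z (the intrinsics and any distortion apply to the point x, -y, -z); pixel columns grow to the right and rows downward; lengths in mm; the calibration is good to about 2 mm. A picture is of the moment at which its call begins.
- job_done(): hands the job in; it is judged then, once.
The state is a dict: "t": time; "joints": joint angles; "qvel": joint speeds; "tau": joint torques, N m; "eef_pos": TCP position; "tcp_rot": TCP orientation; "ft_force": force on the tool from outside, world axes, zero at the start; "moment": the same for the moment, N m; "opening": opening from 0.0 (shut) to 1.0 (fully open); "grip_force": force on a finger pad.
Only numpy, scipy, OpenCV 4.12 (cv2) and the standard library are available. Lean on these libraries where they do the work, as an engineer would, in place of code of your own. Each camera call takes 0.05 s, during which the arm holds its last target. There are 200 camera calls.

## Working session

There is one attempt and no reset: what is moved stays moved. The work goes in short steps, Python scripts to look and compute and a tool call to move; the robot and the scene stay as the last step left them, time stands still between calls to the robot, and variables do not carry over. Pictures are saved under pics/ and viewed, at most 10 in all, crops included, and the job is handed in when it is done.

Besides the shell and the picture viewer there is one more tool, called after "Emit:" as name(argument=value, ...) on one line, values as JSON. arm_command: Moves the arm, as the interface text tells. Its arguments: {"type":"object","properties":{"deltas":{"type":"array"},"gripper":{"type":"number"}},"required":["deltas"]}

```bash
mkdir -p pics; cat > h.py <<'E'
import numpy as np, cv2
from cell import state, read_camera
def pts(c):
    h,w=c['range_z'].shape; v,u=np.mgrid[:h,:w]
    return ray(c,u,v)*c['range_z'][...,None]@c['extrinsics'][:3,:3].T+c['extrinsics'][:3,3]
def ray(c,u,v):
    x=(np.asarray(u,float)-c['cx'])/c['fx'];y=(np.asarray(v,float)-c['cy'])/c['fy']
    a,b=x.copy(),y.copy()
    for _ in range(15):
        s=1+c['k1']*(a*a+b*b);a,b=x/s,y/s
    return np.stack([a,-b,-np.ones_like(a)],-1)
def plane(c,u,v,z):
    E=np.asarray(c['extrinsics']);d=ray(c,u,v)@E[:3,:3].T
    return E[:3,3]+d*((z-E[2,3])/d[...,2:3])
E
python3 - <<'E'
from h import *
out=[]
for n in('top','side'):
    c=read_camera(n);c['extrinsics']=np.asarray(c['extrinsics']);np.save(n+'.npy',c,allow_pickle=True)
    print(n,c['fx'],c['k1'],c['extrinsics'].round(2).tolist()); cv2.imwrite(f'pics/{n}0.png',c['color'][...,::-1])
print(state())
E
```

```text
top 490.00251549530304 -0.04797103832619722 [[0.0, 0.99, -0.14, 471.89], [-1.0, 0.0, -0.01, -10.43], [-0.01, 0.14, 0.99, 1111.75], [0.0, 0.0, 0.0, 1.0]]
side 466.9628591505051 -0.016825491307027114 [[0.96, 0.19, -0.19, 436.34], [-0.27, 0.7, -0.67, -694.25], [0.01, 0.69, 0.72, 827.85], [0.0, 0.0, 0.0, 1.0]]
{'t': 0.1, 'joints': array([ 1.03340162e+00,  4.91507336e-01,  1.55936325e+00,  1.36879744e-06,
        1.09168124e+00, -1.05570394e-01]), 'qvel': array([-0.00050293, -0.00190644, -0.00372181, -0.00198563, -0.00087546,
       -0.00058054]), 'tau': array([ 2.28122532e-03, -6.13625407e+01, -2.58603787e+01,  6.94088638e-02,
        4.70372604e-02,  2.51998750e-05]), 'eef_pos': array([261.45041835, 567.49019856, 233.12386228]), 'tcp_rot': array([-3.14063895e+00, -1.02279950e-04,  2.70976766e+00]), 'ft_force': array([-0.01775787,  0.20929962,  0.03927111]), 'moment': array([ 9.31608252e-03, -9.15656202e-03, -1.48253151e-05]), 'grip_force': 0.0, 'opening': 1.0007187576212409}
```

View pics/top0.png

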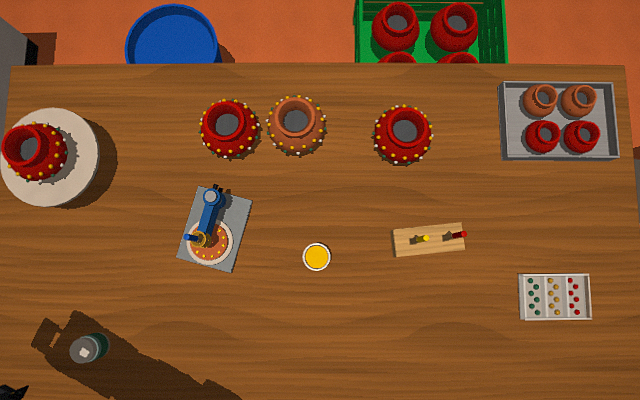

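View pics/side0.png

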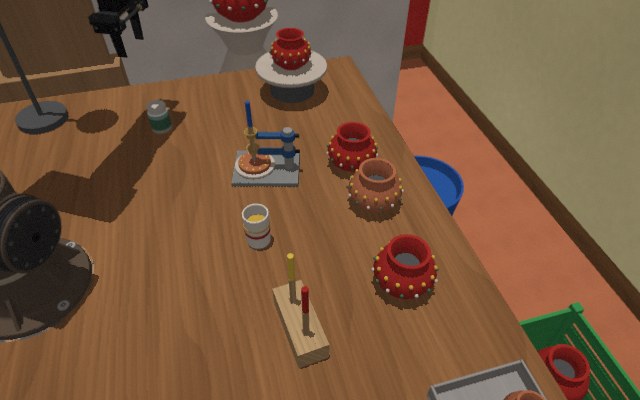

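The top view shows the blue rod's top at about (187,237), the upper guide at (201,240), the jar at (316,257), the yellow rod at (427,238) and the red rod at (463,234). In the side view they are at (248,115), (252,133), (257,226), (291,262) and (305,298).

```bash
cat > m.py <<'E'
from h import *
def C(n): return np.load(n+'.npy',allow_pickle=True).item()
def comp(c,lo,hi,box):
    hsv=cv2.cvtColor(c['color'],cv2.COLOR_RGB2HSV);m=cv2.inRange(hsv,lo,hi)
    k=np.zeros_like(m);x0,y0,x1,y1=box;k[y0:y1,x0:x1]=1
    return (m>0)&(k>0)
R={'blue':((105,120,30),(125,255,255)),'yel':((22,120,60),(33,255,255)),'red':((0,170,40),(6,255,255))}
B={('top','blue'):(175,225,200,245),('top','yel'):(410,228,440,248),('top','red'):(443,225,475,245),
('side','blue'):(240,95,256,132),('side','yel'):(280,248,300,285),('side','red'):(296,283,314,318)}
if __name__=='__main__':
  for (n,k),b in B.items():
    c=C(n);m=comp(c,*R[k],b);P=pts(c)[m];P=P[c['range_z'][m]>0];v,u=np.nonzero(m)
    print(n,k,m.sum(),'z pct',np.percentile(P[:,2],[2,50,98]).round(1),'xyz med',np.median(P,0).round(1),'u',u.min(),u.max(),'v',v.min(),v.max())
    hi=P[P[:,2]>np.percentile(P[:,2],98)-12];print('   top pts',hi.mean(0).round(1),len(hi))
  for n,b in(('top',(285,225,345,290)),('side',(235,198,280,255))):
    c=C(n);P=pts(c);x0,y0,x1,y1=b;Q=P[y0:y1,x0:x1].reshape(-1,3);r=Q[abs(Q[:,2]-90)<4]
    (cc,rr)=cv2.minEnclosingCircle(r[:,:2].astype(np.float32));print(n,'jar rim',np.round(cc,1),rr,len(r))
  for n,b in(('top',(185,220,225,255)),('side',(240,122,265,145))):
    c=C(n);P=pts(c);x0,y0,x1,y1=b;m=comp(c,(17,80,30),(33,255,255),b);Q=P[m];r=Q[abs(Q[:,2]-124)<5]
    if len(r)>5:(cc,rr)=cv2.minEnclosingCircle(r[:,:2].astype(np.float32));print(n,'bush',np.round(cc,1),rr,len(r))
  c=C('top');P=pts(c);Q=P[225:262,388:470].reshape(-1,3);r=Q[abs(Q[:,2]-50)<4];print('rack',cv2.minAreaRect(r[:,:2].astype(np.float32)))
  Q=P[180:205,195:230].reshape(-1,3);r=Q[abs(Q[:,2]-130)<4];print('column',r.mean(0),len(r))
E
python3 m.py
```

```text
top blue 86 z pct [115.3 191.5 211.7] xyz med [521.6 233.9 191.5] u 184 199 v 225 240
   top pts [520.5 236.2 208.3] 36
top yel 66 z pct [136.8 185.2 192.2] xyz med [ 519.5 -205.1  185.2] u 417 428 v 235 241
   top pts [ 520.2 -207.9  188.6] 36
top red 62 z pct [127.9 186.4 193. ] xyz med [ 527.1 -276.4  186.4] u 452 466 v 231 237
   top pts [ 527.9 -279.8  189.1] 35
side blue 99 z pct [144.8 177.7 211.2] xyz med [519.  233.  177.7] u 245 251 v 101 126
   top pts [519.  233.9 206.3] 21
side yel 156 z pct [125.8 164.6 191.2] xyz med [ 518.4 -213.8  164.6] u 287 294 v 253 280
   top pts [ 519.1 -211.9  187.2] 47
side red 155 z pct [125.1 164.6 190.4] xyz med [ 526.2 -285.3  164.6] u 302 308 v 286 313
   top pts [ 526.8 -283.   187.1] 52
top jar rim [486.4  -2.5] 28.67919158935547 154
side jar rim [485.5  -3. ] 30.157886505126953 157
top bush [520.8 237.1] 16.742990493774414 123
side bush [520.1 237.5] 17.17457389831543 62
rack ((524.1091918945312, -244.93785095214844), (60.25298309326172, 151.600830078125), 5.771862506866455)
column [607.36572115 212.65241721 129.90418574] 107
```

Rod tops, guide mouth, jar rim and rack all match the given sizes: rim radius is about 29 mm, the column is 90.2 mm off the axis, and the rack measures 60 x 151 mm. Next I move above the blue rod.

Emit:
arm_command(deltas=[{"dz": 0.017}, {"dx": 0.0185, "dy": -0.0237}, {"dx": 0.0185, "dy": -0.0237}, {"dx": 0.0185, "dy": -0.0237}, {"dx": 0.0185, "dy": -0.0237}, {"dx": 0.0185, "dy": -0.0237}, {"dx": 0.0185, "dy": -0.0237}, {"dx": 0.0185, "dy": -0.0237}, {"dx": 0.0185, "dy": -0.0237}, {"dx": 0.0185, "dy": -0.0237}, {"dx": 0.0185, "dy": -0.0237}, {"dx": 0.0185, "dy": -0.0237}, {"dx": 0.0185, "dy": -0.0237}, {"dx": 0.0185, "dy": -0.0237}, {"dx": 0.0185, "dy": -0.0237}, {}, {}, {}], gripper=0.06)

```text
$.deltas[0]: bad value
```

Emit:
arm_command(deltas=[{"dx": 0, "dy": 0, "dz": 0.017, "yaw": 0}, {"dx": 0.0215, "dy": -0.0277, "dz": 0, "yaw": 0}, {"dx": 0.0215, "dy": -0.0277, "dz": 0, "yaw": 0}, {"dx": 0.0215, "dy": -0.0277, "dz": 0, "yaw": 0}, {"dx": 0.0215, "dy": -0.0277, "dz": 0, "yaw": 0}, {"dx": 0.0215, "dy": -0.0277, "dz": 0, "yaw": 0}, {"dx": 0.0215, "dy": -0.0277, "dz": 0, "yaw": 0}, {"dx": 0.0215, "dy": -0.0277, "dz": 0, "yaw": 0}, {"dx": 0.0215, "dy": -0.0277, "dz": 0, "yaw": 0}, {"dx": 0.0215, "dy": -0.0277, "dz": 0, "yaw": 0}, {"dx": 0.0215, "dy": -0.0277, "dz": 0, "yaw": 0}, {"dx": 0.0215, "dy": -0.0277, "dz": 0, "yaw": 0}, {"dx": 0.0215, "dy": -0.0277, "dz": 0, "yaw": 0}, {"dx": 0, "dy": 0, "dz": 0, "yaw": 0}, {"dx": 0, "dy": 0, "dz": 0, "yaw": 0}, {"dx": 0, "dy": 0, "dz": 0, "yaw": 0}], gripper=0.06)

```text
t: 1.7
eef_pos: [519.0, 235.8, 250.5]
tcp_rot: [-3.141, -0.001, 2.71]
ft_force: [0.7, 0.4, 0.1]
opening: 0.636
grip_force: 0.0
```

Good. Next I go down 70 mm and close.

Emit:
arm_command(deltas=[{"dx": 0.001, "dy": 0, "dz": -0.014, "yaw": 0}, {"dx": 0, "dy": 0, "dz": -0.014, "yaw": 0}, {"dx": 0, "dy": 0, "dz": -0.014, "yaw": 0}, {"dx": 0, "dy": 0, "dz": -0.014, "yaw": 0}, {"dx": 0, "dy": 0, "dz": -0.014, "yaw": 0}, {"dx": 0, "dy": 0, "dz": 0, "yaw": 0}, {"dx": 0, "dy": 0, "dz": 0, "yaw": 0}])

```text
t: 2.4
eef_pos: [520.2, 236.0, 181.0]
tcp_rot: [3.142, -0.0, 2.711]
ft_force: [0.7, 0.3, 0.3]
opening: 0.629
grip_force: 0.0
```

Emit:
arm_command(deltas=[{"dx": 0, "dy": 0, "dz": 0, "yaw": 0}, {"dx": 0, "dy": 0, "dz": 0, "yaw": 0}, {"dx": 0, "dy": 0, "dz": 0, "yaw": 0}, {"dx": 0, "dy": 0, "dz": 0, "yaw": 0}, {"dx": 0, "dy": 0, "dz": 0, "yaw": 0}, {"dx": 0, "dy": 0, "dz": 0, "yaw": 0}, {"dx": 0, "dy": 0, "dz": 0, "yaw": 0}, {"dx": 0, "dy": 0, "dz": 0, "yaw": 0}], gripper=0.0)

```text
t: 3.2
eef_pos: [520.8, 235.6, 180.7]
tcp_rot: [3.141, 0.0, 2.71]
ft_force: [1.3, 2.4, -1.2]
opening: 0.123
grip_force: 30.0
```

Gripped at 11.7 mm. I lift it out 120 mm.

Emit:
arm_command(deltas=[{"dx": 0, "dy": 0, "dz": 0.01, "yaw": 0}, {"dx": 0, "dy": 0, "dz": 0.01, "yaw": 0}, {"dx": 0, "dy": 0, "dz": 0.01, "yaw": 0}, {"dx": 0, "dy": 0, "dz": 0.01, "yaw": 0}, {"dx": 0, "dy": 0, "dz": 0.01, "yaw": 0}, {"dx": 0, "dy": 0, "dz": 0.01, "yaw": 0}, {"dx": 0, "dy": 0, "dz": 0.01, "yaw": 0}, {"dx": 0, "dy": 0, "dz": 0.01, "yaw": 0}, {"dx": 0, "dy": 0, "dz": 0.01, "yaw": 0}, {"dx": 0, "dy": 0, "dz": 0.01, "yaw": 0}, {"dx": 0, "dy": 0, "dz": 0.01, "yaw": 0}, {"dx": 0, "dy": 0, "dz": 0.01, "yaw": 0}, {"dx": 0, "dy": 0, "dz": 0, "yaw": 0}])

```text
t: 4.5
eef_pos: [520.9, 235.4, 302.1]
tcp_rot: [3.14, 0.002, 2.71]
ft_force: [0.5, 0.1, -0.3]
opening: 0.12
grip_force: 30.0
```

Emit:
arm_command(deltas=[{"dx": 0, "dy": -0.014, "dz": 0, "yaw": 0}, {"dx": -0.003, "dy": -0.02, "dz": 0, "yaw": 0}, {"dx": -0.003, "dy": -0.02, "dz": 0, "yaw": 0}, {"dx": -0.003, "dy": -0.02, "dz": 0, "yaw": 0}, {"dx": -0.003, "dy": -0.02, "dz": 0, "yaw": 0}, {"dx": -0.003, "dy": -0.02, "dz": 0, "yaw": 0}, {"dx": -0.003, "dy": -0.02, "dz": 0, "yaw": 0}, {"dx": -0.003, "dy": -0.02, "dz": 0, "yaw": 0}, {"dx": -0.004, "dy": -0.02, "dz": 0, "yaw": 0}, {"dx": -0.004, "dy": -0.02, "dz": 0, "yaw": 0}, {"dx": -0.005, "dy": -0.02, "dz": 0, "yaw": 0}, {"dx": 0, "dy": -0.015, "dz": 0, "yaw": 0}, {"dx": 0, "dy": -0.01, "dz": 0, "yaw": 0}, {"dx": 0, "dy": 0, "dz": 0, "yaw": 0}, {"dx": 0, "dy": 0, "dz": 0, "yaw": 0}, {"dx": 0, "dy": 0, "dz": 0, "yaw": 0}])

```text
t: 6.1
eef_pos: [486.5, -3.3, 300.5]
tcp_rot: [3.141, -0.0, 2.71]
ft_force: [0.0, 0.0, -0.6]
opening: 0.125
grip_force: 30.0
```

```bash
python3 - <<'E'
from h import *
a=[]
for n in('top','side'):
    c=read_camera(n);np.save(n+'1.npy',c,allow_pickle=True);a.append(c['color'][...,::-1])
cv2.imwrite('pics/b1.png',np.hstack([cv2.resize(a[0][180:330,240:390],(400,400)),cv2.resize(a[1][100:270,180:350],(400,400))]))
E
```

```text
(no output)
```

View pics/b1.png

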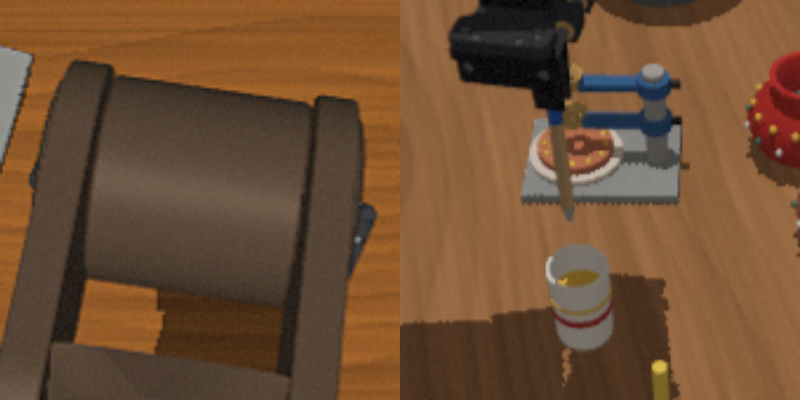

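The right half (side view) shows the blue rod held above the jar. Its tip is at crop (570,215), which is about pixel (252,191). The top view is blocked by the arm. I'll check the tip against the jar axis.

```bash
python3 - <<'E'
from h import *
c=np.load('side1.npy',allow_pickle=True).item()
print(plane(c,252.3,191.8,151.).round(1), plane(c,180+157*.425,100+115*.425,262).round(1))
P=pts(c)
for u,v in((252,190),(251,185),(250,175),(248,160),(247,152)):print(P[v,u].round(1))
E
```

```text
[486.3  -0.6 151. ] [487.3   2.5 262. ]
[485.7  -6.6 162.1]
[485.   -7.9 177.6]
[485.8  -7.9 204.6]
[485.9  -9.6 244.7]
[486.1  -8.9 263.8]
```

The tip is within about 3 mm of the jar axis and the rod is upright. I lower it 140 mm.

Emit:
arm_command(deltas=[{"dx": 0, "dy": 0, "dz": -0.01, "yaw": 0}, {"dx": 0, "dy": 0, "dz": -0.01, "yaw": 0}, {"dx": 0, "dy": 0, "dz": -0.01, "yaw": 0}, {"dx": 0, "dy": 0, "dz": -0.01, "yaw": 0}, {"dx": 0, "dy": 0, "dz": -0.01, "yaw": 0}, {"dx": 0, "dy": 0, "dz": -0.01, "yaw": 0}, {"dx": 0, "dy": 0, "dz": -0.01, "yaw": 0}, {"dx": 0, "dy": 0, "dz": -0.01, "yaw": 0}, {"dx": 0, "dy": 0, "dz": -0.01, "yaw": 0}, {"dx": 0, "dy": 0, "dz": -0.01, "yaw": 0}, {"dx": 0, "dy": 0, "dz": -0.01, "yaw": 0}, {"dx": 0, "dy": 0, "dz": -0.01, "yaw": 0}, {"dx": 0, "dy": 0, "dz": -0.01, "yaw": 0}, {"dx": 0, "dy": 0, "dz": -0.005, "yaw": 0}, {"dx": 0, "dy": 0, "dz": -0.005, "yaw": 0}, {"dx": 0, "dy": 0, "dz": 0, "yaw": 0}, {"dx": 0, "dy": 0, "dz": 0, "yaw": 0}])

```text
t: 7.9
eef_pos: [486.7, -3.8, 160.8]
tcp_rot: [3.141, 0.0, 2.71]
ft_force: [0.3, -0.3, -1.2]
opening: 0.12
grip_force: 30.0
```

Emit:
arm_command(deltas=[{"dx": 0, "dy": 0, "dz": 0, "yaw": 0}, {"dx": 0, "dy": 0, "dz": 0, "yaw": 0}, {"dx": 0, "dy": 0, "dz": 0, "yaw": 0}, {"dx": 0, "dy": 0, "dz": 0, "yaw": 0}, {"dx": 0, "dy": 0, "dz": 0, "yaw": 0}, {"dx": 0, "dy": 0, "dz": 0, "yaw": 0}, {"dx": 0, "dy": 0, "dz": 0, "yaw": 0}, {"dx": 0, "dy": 0, "dz": 0, "yaw": 0}], gripper=0.095)

```text
t: 8.7
eef_pos: [486.5, -3.7, 160.7]
tcp_rot: [3.142, -0.0, 2.71]
ft_force: [0.2, -0.0, -1.2]
opening: 0.742
grip_force: 0.0
```

Emit:
arm_command(deltas=[{"dx": 0, "dy": 0, "dz": 0.01, "yaw": 0}, {"dx": 0, "dy": 0, "dz": 0.015, "yaw": 0}, {"dx": 0, "dy": 0, "dz": 0.015, "yaw": 0}, {"dx": 0, "dy": 0, "dz": 0.02, "yaw": 0}, {"dx": 0, "dy": 0, "dz": 0.02, "yaw": 0}, {"dx": 0, "dy": 0, "dz": 0.02, "yaw": 0}, {"dx": 0, "dy": 0, "dz": 0, "yaw": 0}, {"dx": 0, "dy": 0, "dz": 0, "yaw": 0}, {"dx": 0, "dy": 0, "dz": 0, "yaw": 0}])

```text
t: 9.6
eef_pos: [486.1, -3.7, 260.0]
tcp_rot: [-3.141, -0.001, 2.71]
ft_force: [-0.4, 0.0, -0.1]
opening: 0.998
grip_force: 0.0
```

```bash
python3 - <<'E'
from h import *
c=read_camera('side');np.save('side2.npy',c,allow_pickle=True)
cv2.imwrite('pics/b2.png',cv2.resize(c['color'][90:340,160:410,::-1],(600,600)))
E
```

```text
(no output)
```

View pics/b2.png

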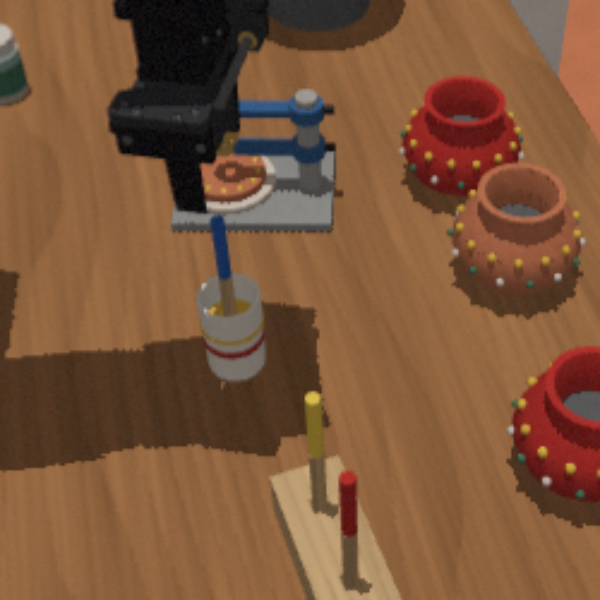

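The blue rod stands in the jar at (228,265) in the picture, leaning slightly, and the fingers are clear. Next is the yellow rod.

Emit:
arm_command(deltas=[{"dx": 0.003, "dy": -0.01, "dz": 0, "yaw": 0}, {"dx": 0.003, "dy": -0.02, "dz": 0, "yaw": 0}, {"dx": 0.003, "dy": -0.02, "dz": 0, "yaw": 0}, {"dx": 0.003, "dy": -0.02, "dz": 0, "yaw": 0}, {"dx": 0.003, "dy": -0.02, "dz": 0, "yaw": 0}, {"dx": 0.003, "dy": -0.02, "dz": 0, "yaw": 0}, {"dx": 0.003, "dy": -0.02, "dz": 0, "yaw": 0}, {"dx": 0.003, "dy": -0.02, "dz": 0, "yaw": 0}, {"dx": 0.003, "dy": -0.02, "dz": 0, "yaw": 0}, {"dx": 0.003, "dy": -0.02, "dz": 0, "yaw": 0}, {"dx": 0.003, "dy": -0.012, "dz": 0, "yaw": 0}, {"dx": 0.0005, "dy": -0.004, "dz": 0, "yaw": 0}, {"dx": 0, "dy": 0, "dz": 0, "yaw": 0}, {"dx": 0, "dy": 0, "dz": 0, "yaw": 0}, {"dx": 0, "dy": 0, "dz": 0, "yaw": 0}], gripper=0.05)

```text
t: 11.15
eef_pos: [520.0, -209.1, 260.7]
tcp_rot: [3.141, -0.0, 2.711]
ft_force: [-1.2, 0.4, 0.4]
opening: 0.525
grip_force: 0.0
```

Emit:
arm_command(deltas=[{"dx": 0, "dy": 0, "dz": -0.02, "yaw": 0}, {"dx": 0, "dy": 0, "dz": -0.016, "yaw": 0}, {"dx": 0, "dy": 0, "dz": -0.016, "yaw": 0}, {"dx": 0, "dy": 0, "dz": -0.016, "yaw": 0}, {"dx": 0, "dy": 0, "dz": -0.016, "yaw": 0}, {"dx": 0, "dy": 0, "dz": -0.016, "yaw": 0}, {"dx": 0, "dy": 0, "dz": 0, "yaw": 0}, {"dx": 0, "dy": 0, "dz": 0, "yaw": 0}])

```text
t: 11.95
eef_pos: [520.2, -209.4, 161.1]
tcp_rot: [3.141, -0.0, 2.71]
ft_force: [0.3, -0.4, 0.5]
opening: 0.524
grip_force: 0.0
```

Emit:
arm_command(deltas=[{"dx": 0, "dy": 0, "dz": 0, "yaw": 0}, {"dx": 0, "dy": 0, "dz": 0, "yaw": 0}, {"dx": 0, "dy": 0, "dz": 0, "yaw": 0}, {"dx": 0, "dy": 0, "dz": 0, "yaw": 0}, {"dx": 0, "dy": 0, "dz": 0, "yaw": 0}, {"dx": 0, "dy": 0, "dz": 0, "yaw": 0}, {"dx": 0, "dy": 0, "dz": 0, "yaw": 0}, {"dx": 0, "dy": 0, "dz": 0, "yaw": 0}], gripper=0.0)

```text
t: 12.75
eef_pos: [520.0, -209.7, 160.7]
tcp_rot: [3.141, -0.0, 2.71]
ft_force: [0.1, 1.1, 1.2]
opening: 0.121
grip_force: 30.0
```

Emit:
arm_command(deltas=[{"dx": 0, "dy": 0, "dz": 0.01, "yaw": 0}, {"dx": 0, "dy": 0, "dz": 0.01, "yaw": 0}, {"dx": 0, "dy": 0, "dz": 0.01, "yaw": 0}, {"dx": 0, "dy": 0, "dz": 0.01, "yaw": 0}, {"dx": 0, "dy": 0, "dz": 0.01, "yaw": 0}, {"dx": 0, "dy": 0, "dz": 0.015, "yaw": 0}, {"dx": 0, "dy": 0, "dz": 0.015, "yaw": 0}, {"dx": 0, "dy": 0, "dz": 0.02, "yaw": 0}, {"dx": 0, "dy": 0, "dz": 0.02, "yaw": 0}, {"dx": 0, "dy": 0, "dz": 0.02, "yaw": 0}, {"dx": 0, "dy": 0, "dz": 0.02, "yaw": 0}, {"dx": 0, "dy": 0, "dz": 0.02, "yaw": 0}, {"dx": 0, "dy": 0, "dz": 0.02, "yaw": 0}, {"dx": 0, "dy": 0, "dz": 0, "yaw": 0}, {"dx": 0, "dy": 0, "dz": 0, "yaw": 0}])

```text
t: 14.25
eef_pos: [519.8, -209.6, 360.5]
tcp_rot: [3.142, 0.0, 2.71]
ft_force: [-0.6, 0.7, -0.6]
opening: 0.121
grip_force: 30.0
```

Emit:
arm_command(deltas=[{"dx": 0, "dy": 0.015, "dz": 0, "yaw": 0}, {"dx": 0, "dy": 0.027, "dz": 0, "yaw": 0}, {"dx": 0, "dy": 0.027, "dz": 0, "yaw": 0}, {"dx": 0, "dy": 0.027, "dz": 0, "yaw": 0}, {"dx": 0, "dy": 0.027, "dz": 0, "yaw": 0}, {"dx": 0, "dy": 0.027, "dz": 0, "yaw": 0}, {"dx": 0, "dy": 0.027, "dz": 0, "yaw": 0}, {"dx": 0, "dy": 0.027, "dz": 0, "yaw": 0}, {"dx": 0, "dy": 0.027, "dz": 0, "yaw": 0}, {"dx": 0, "dy": 0.027, "dz": 0, "yaw": 0}, {"dx": 0, "dy": 0.027, "dz": 0, "yaw": 0}, {"dx": 0, "dy": 0.027, "dz": 0, "yaw": 0}, {"dx": 0, "dy": 0.027, "dz": 0, "yaw": 0}, {"dx": 0, "dy": 0.027, "dz": 0, "yaw": 0}, {"dx": 0, "dy": 0.027, "dz": 0, "yaw": 0}, {"dx": 0, "dy": 0.027, "dz": 0, "yaw": 0}, {"dx": 0, "dy": 0.017, "dz": 0, "yaw": 0}, {"dx": 0, "dy": 0.01, "dz": 0, "yaw": 0}, {"dx": 0, "dy": 0, "dz": 0, "yaw": 0}, {"dx": 0, "dy": 0, "dz": 0, "yaw": 0}])

```text
t: 16.25
eef_pos: [520.0, 236.8, 360.5]
tcp_rot: [-3.141, -0.0, 2.71]
ft_force: [-0.7, -0.1, -0.8]
opening: 0.121
grip_force: 30.0
```

Emit:
arm_command(deltas=[{"dx": 0, "dy": 0, "dz": -0.02, "yaw": 0}, {"dx": 0, "dy": 0, "dz": -0.02, "yaw": 0}, {"dx": 0, "dy": 0, "dz": -0.02, "yaw": 0}, {"dx": 0, "dy": 0, "dz": 0, "yaw": 0}, {"dx": 0, "dy": 0, "dz": 0, "yaw": 0}, {"dx": 0, "dy": 0, "dz": 0, "yaw": 0}])

```text
t: 16.85
eef_pos: [520.5, 237.0, 301.9]
tcp_rot: [3.14, 0.001, 2.709]
ft_force: [0.1, -0.3, -0.6]
opening: 0.123
grip_force: 30.0
```

```bash
python3 - <<'E'
from h import *
c=read_camera('side');np.save('side3.npy',c,allow_pickle=True)
t=read_camera('top');np.save('top3.npy',t,allow_pickle=True)
cv2.imwrite('pics/b3.png',np.hstack([cv2.resize(c['color'][70:195,205:305,::-1],(480,600),interpolation=0),cv2.resize(t['color'][190:290,160:210,::-1],(300,600),interpolation=0)]))
E
```

```text
(no output)
```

View pics/b3.png

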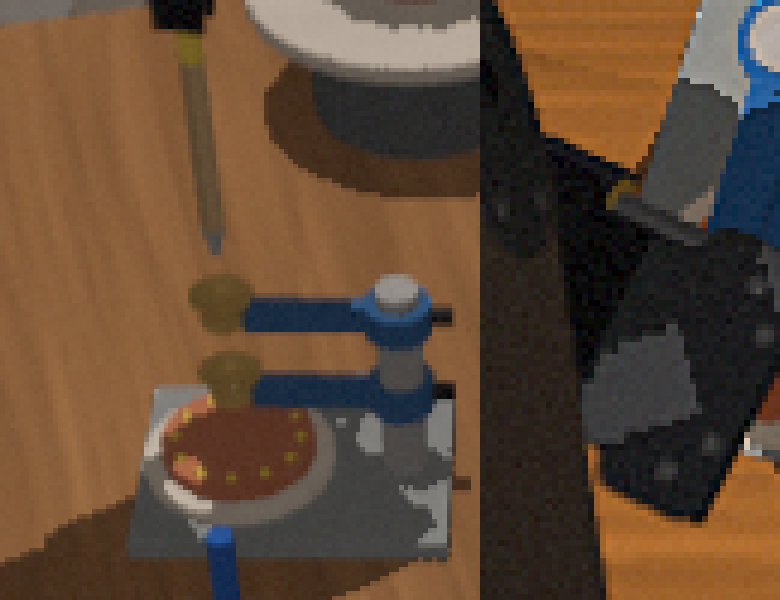

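The side view shows the yellow rod's tip at crop (215,253) and the upper mouth centred at about (221,288), so it is close to the axis. I'll check the rod and bushing axes from the depth data.

```bash
python3 - <<'E'
from h import *
c=np.load('side3.npy',allow_pickle=True).item();P=pts(c)
E=np.asarray(c['extrinsics']);f=lambda p:(lambda q:(lambda a,b:(c['cx']+c['fx']*a*(1+c['k1']*(a*a+b*b)),c['cy']+c['fy']*b*(1+c['k1']*(a*a+b*b))))(q[0]/-q[2],-q[1]/-q[2]))(E[:3,:3].T@(np.array(p)-E[:3,3]))
for v in range(82,122,4):
    r=P[v,240:254];m=(r[:,1]<300)&(r[:,2]>140)&(r[:,2]<300); u=np.nonzero(m)[0]+240
    if m.any():
        z=r[m][:,2].mean();e=plane(c,(u.min()+u.max())/2,v,z);q=f((520.5,237.3,z)); print(v,u.min(),u.max(),'z',z.round(),'near',r[m].mean(0).round(1),'axis px at that row?',np.round(q,1))
r=P[125:142,240:262].reshape(-1,3);r=r[abs(r[:,2]-124)<4];print('mouth',cv2.minEnclosingCircle(r[:,:2].astype(np.float32)),len(r))
print('tip expect',np.round(f((520.5,237.3,151)),1),'seen',205+215/4.8,70+253/4.8)
for z in(126,76):print(np.round(f((520.5,237.3,z)),1))
E
```

```text
82 242 246 z 264.0 near [518.5 233.6 263.7] axis px at that row? [244.6  81. ]
86 243 247 z 254.0 near [519.4 232.  254.2] axis px at that row? [245.1  84.7]
90 243 247 z 243.0 near [518.4 233.2 243.3] axis px at that row? [245.6  88.9]
94 244 248 z 232.0 near [519.6 233.6 232.3] axis px at that row? [246.2  93.1]
98 244 248 z 223.0 near [518.2 231.1 223.5] axis px at that row? [246.6  96.4]
102 245 249 z 212.0 near [519.4 232.2 211.7] axis px at that row? [247.1 100.7]
106 245 249 z 201.0 near [518.3 232.3 200.9] axis px at that row? [247.6 104.7]
110 246 250 z 190.0 near [519.4 231.9 189.8] axis px at that row? [248.1 108.6]
114 246 250 z 177.0 near [518.4 233.7 177.4] axis px at that row? [248.7 113. ]
118 247 250 z 167.0 near [518.2 232.3 167. ] axis px at that row? [249.1 116.6]
mouth ((519.4597778320312, 237.82608032226562), 17.156404495239258) 77
tip expect [249.8 122.1] seen 249.79166666666669 122.70833333333334
[250.8 130.5]
[252.8 146.4]
```

The rod is on the axis within about 1 mm. I lower it through the upper guide first.

Emit:
arm_command(deltas=[{"dx": 0, "dy": 0, "dz": -0.008, "yaw": 0}, {"dx": 0, "dy": 0, "dz": -0.008, "yaw": 0}, {"dx": 0, "dy": 0, "dz": -0.008, "yaw": 0}, {"dx": 0, "dy": 0, "dz": -0.008, "yaw": 0}, {"dx": 0, "dy": 0, "dz": -0.008, "yaw": 0}, {"dx": 0, "dy": 0, "dz": -0.008, "yaw": 0}, {"dx": 0, "dy": 0, "dz": -0.007, "yaw": 0}, {"dx": 0, "dy": 0, "dz": 0, "yaw": 0}, {"dx": 0, "dy": 0, "dz": 0, "yaw": 0}])

```text
t: 17.85
eef_pos: [520.1, 237.3, 245.6]
tcp_rot: [3.142, -0.0, 2.71]
ft_force: [-0.8, 0.1, -0.9]
opening: 0.12
grip_force: 30.0
```

No contact. I continue through the lower guide to a point height of about 44 mm.

Emit:
arm_command(deltas=[{"dx": 0, "dy": 0, "dz": -0.007, "yaw": 0}, {"dx": 0, "dy": 0, "dz": -0.007, "yaw": 0}, {"dx": 0, "dy": 0, "dz": -0.007, "yaw": 0}, {"dx": 0, "dy": 0, "dz": -0.007, "yaw": 0}, {"dx": 0, "dy": 0, "dz": -0.007, "yaw": 0}, {"dx": 0, "dy": 0, "dz": -0.007, "yaw": 0}, {"dx": 0, "dy": 0, "dz": -0.005, "yaw": 0}, {"dx": 0, "dy": 0, "dz": -0.004, "yaw": 0}, {"dx": 0, "dy": 0, "dz": 0, "yaw": 0}, {"dx": 0, "dy": 0, "dz": 0, "yaw": 0}, {"dx": 0, "dy": 0, "dz": 0, "yaw": 0}, {"dx": 0, "dy": 0, "dz": 0, "yaw": 0}, {"dx": 0, "dy": 0, "dz": 0, "yaw": 0}])

```text
t: 19.15
eef_pos: [520.1, 237.3, 194.8]
tcp_rot: [3.141, 0.0, 2.71]
ft_force: [0.1, -0.1, -0.4]
opening: 0.123
grip_force: 30.0
```

```bash
python3 - <<'E'
from h import *
c=read_camera('side');cv2.imwrite('pics/b4.png',cv2.resize(c['color'][90:250,190:350,::-1],(600,600),interpolation=0))
s=state();print(s['eef_pos'],s['ft_force'],s['grip_force'])
E
```

```text
[520.0725491  237.2688139  194.80569865] [ 0.3734302   0.17392687 -0.57640594] 29.998962879180908
```

View pics/b4.png

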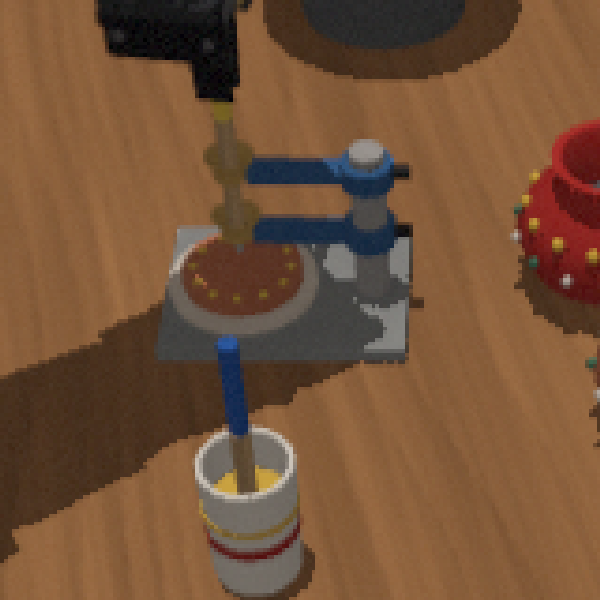

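The yellow rod passes through both guides, with its point just visible below the lower one at (240,245). The blue rod stands in the jar at (235,400). By TCP height, the point is at about 44 mm. I hand in the job.

```bash
python3 -c "
from cell import job_done
print(job_done())"
```

```text
the job is handed in; nothing more can be done
None
```

I handed the job in with the blue rod standing in the jar and the yellow rod held still through both guides, its point about 44 mm up (14 mm below the lower guide, 14 mm above the tile); no verdict was returned.

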